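Put three porcelain pieces on their right kiln setters

ROBOT

A 6-joint arm with a two-finger parallel gripper is mounted at the origin on the work surface. World frame = base frame: x ahead of the robot, y to its left, z up, the work surface at z = 0. Lengths are in m, angles in rad, forces in N, time in s.
With the tool pointing down it reaches from about 0.3 to 0.775 m from the base axis. Payload 14.6 kg.
Tool frame: the origin (TCP) lies midway between the tips of the shut fingers; the grasp point (between the pads) lies 19 mm behind it (ctrl.grip_depth is the z of the grasp point in the tool frame, in m); z points along the fingers, y is the line along which they close (so a half turn about z gives the same grasp; the last joint's range is limited). The gripper opens to 94 mm and grips with 3 to 60 N. Pads are 16 mm wide; open, the fingers measure 119 mm over their backs; the gripper's body (75 mm by 177 mm) begins 78 mm behind the grasp point.
Start: joints at [-1.243, 0.3, 1.521, -0, 1.321, -0.067], TCP at [0.212, -0.508, 0.205] pointing down, gripper open.
Joint ranges: [-3.03, 3.03], [-0.79, 2.21], [0.23, 2.52], [-1.04, 4.18], [0, 3.07], [-2.55, 2.55]. Speed limits (rad/s): [2.22, 2.22, 2.57, 3.14, 3.14, 3.14].

INTERFACE

Orientations are given as [roll, pitch, yaw] about the fixed x, y, z axes, in that order (R = Rz(yaw) Ry(pitch) Rx(roll)).
In Python, from station import ctrl gives the robot as it stands. The module is installed in compiled form; this text tells all that it offers.
- The arm moves only by the tool carry_out, never from a script. Its argument "commands" is a list of rows, each a list of 3 entries, a list of its own where there are three numbers: the closure, from 0 (fully open) to 1 (shut), then the shift along the tool's x, y, z in mm, then the turn, a rotation vector about the tool's x, y, z in rad. In form: [[gripper, [tx, ty, tz], [wx, wy, wz]], ...]. A call has 1 to 10 rows; each row shifts and turns the commanded pose from where the row before left it, along the tool's axes as they then stand; what a row does not reach is not made up. A row lasts 1/8 s, in which the tool goes at most 62.5 mm and 10.7 degrees, less where a joint would pass 70% of its speed; a pose out of reach is approached as far as the arm can. A call with a gripper value outside its range is refused whole. The fingers move at their own pace and stop on an object; "squeeze" is the grip in N (left out, the last holds). Time passes only in rows, so rows that do not move let the fingers close. It gives the time, the measured TCP pose, the force, the opening and the grip force at its end, in the units of the state.
- ctrl.get_obs(): the state, without advancing time (a new reading comes with each control period).
- ctrl.camera(name): name is "scene" or "top" or "wrist"; returns a dict with "img" (384x512x3 uint8, blue, green, red), "camera_matrix" (3x3 intrinsics, pixels), "rvec" (rotation vector, rad) and "tvec" (3), from world to camera coordinates, as OpenCV has them. Camera axes: x right, y down, z forward; pixel columns grow to the right and rows downward; lengths in m; the calibration is good to about 2 mm. The wrist camera is an equidistant fisheye: a pixel r from the principal point sees the ray r / f radians off the axis. A picture is of the moment at which its call begins. There is no depth.
- ctrl.hand_in(): hands the job in; it is judged then, once.
Trained networks look in the newest picture that a camera, given by its name, has taken for a name from the list of things; names that differ only in an ending like _2 or _b are one class to them, and where a whole thing is asked for, a point or a joint stands for the part that bears it (a point fixed in the world has none). Each returns a list of dicts, best first, with "score" (0 to 1); they miss things now and then, are a little off and sometimes report something else, mostly with a low value. They report only what shows in the picture. A call takes as long as a camera call. They do not tell look-alikes from the thing itself.
- ctrl.outline_of(thing, camera): "region" (384x512 bool, what is visible of it).
- ctrl.place_of(thing, camera): "at" ([x, y, z] in m, in world coordinates, good to about 4 mm: a listed point, or the origin of a listed thing).
The state is a dict: "time_s": time; "qpos": joint angles; "joint_vel": joint speeds; "tau": joint torques, N m; "ee_pos": TCP position; "eef_rot": TCP orientation; "force": force on the tool from outside, world axes, zero at the start; "moment": the same for the moment, N m; "grip_width": finger opening in m; "grip_force": force on a finger pad.
Only numpy, scipy, OpenCV 4.12 (cv2) and the standard library are available. Lean on these libraries where they do the work, as an engineer would, in place of code of your own. Each camera call takes 0.05 s, during which the arm holds its last target. There are 200 camera calls.

TASK

The three painted porcelain pieces have been put on the wrong kiln setters: move the bottle vase to the middle of the triangular setter, the round cup to the middle of the square setter and the square brush pot to the middle of the round setter. First park one of them on the empty cork mat to free a setter; never stand a piece on the bare table, let none drop or tip over, and leave the colour dish, pigment jar and bowl where they are. At the end all three stand upright, each alone on its own setter.

Things in the scene. Friction and masses are not known exactly. Their poses are not given: they have to be found in the camera images.
- vase: White porcelain bottle vase, solid, 122 mm tall, about 0.2 kg: foot 48 mm across, belly 64 mm across at 42 mm height, shoulder narrowing to a straight round neck 28 mm across from 73 to 113 mm height, lip 36 mm across at the top; red bands. Starts on the round setter. Origin: centre of the foot's underside, z up the vase.
- cup: White porcelain tall round cup, open at the top, 72 mm tall, about 0.14 kg: foot 44 mm across, 58 mm across at 14 mm height, 62 mm at the rim, wall 4 mm. Starts on the triangular setter. Origin: centre of the foot's underside, z up.
- pot: White porcelain square brush pot, open at the top, 46 x 46 mm and 85 mm tall, straight walls 4 mm thick, about 0.2 kg. Starts on the square setter. Origin: centre of the underside, z up, x and y square to its side faces (it has any yaw). Its yaw at the end does not matter.
- round_setter: Round brownish fireclay disc, 104 mm across, 12 mm thick, fixed. In the end it carries the square brush pot. Origin: centre of the underside; the top is 12 mm above it.
- square_setter: Square brownish fireclay tile, 92 x 92 mm, 12 mm thick, fixed. In the end it carries the round cup. Origin: centre of the underside; x and y along its sides.
- triangle_setter: Triangular brownish fireclay slab with three equal sides of about 125 mm, 12 mm thick, fixed. In the end it carries the bottle vase. Origin: middle (centroid) of the underside; the corners lie 72 mm and the sides 36 mm from it.
- cork_mat: Rectangular cork mat, 115 x 80 mm (its x and y) and 6 mm thick, fixed, empty at the start: the free spot for parking a piece. Origin: centre of the underside.
- colour_dish: Bystander: shallow white dish 94 mm across and 22 mm tall with dried red colour inside, 0.15 kg, loose; stands among the setters. Origin: centre of the underside. Not to be moved.
- pigment_jar: Bystander: small round jar with a black cap, 38 mm across, 45 mm tall, loose; stands among the setters. Origin: centre of the underside. Not to be moved.
- bowl: Bystander: white bowl 112 mm across, 55 mm tall, loose; stands beyond the setters. Origin: centre of the underside. Not to be moved.
Not all that is in view belongs to the job. What is shaped like the pot but purple is not meant. What is shaped like the square_setter but purple is not meant.

How it is judged:
By the outcome, as a careful person would: the job done as asked, in the order asked, and still so for the second after the job is handed in, with the robot touching nothing.
It also fails if it takes over 122 s, if anything falls off the work surface, if the arm or the gripper's body presses on something with over 40 N, if the wrist force passes 120 N, or if a joint passes its speed limit or range.

## Working session

There is one attempt and no reset: what is moved stays moved. The work goes in short steps, Python scripts to look and compute and a tool call to move; the robot and the scene stay as the last step left them, time stands still between calls to the robot, and variables do not carry over. Pictures are saved under pics/ and viewed, at most 14 in all, crops included, and the job is handed in when it is done.

Besides the shell and the picture viewer there is one more tool, called after ">>>" as name(argument=value, ...) on one line, values as JSON. carry_out: Moves the arm, as the interface text tells. Its arguments: {"type":"object","properties":{"commands":{"type":"array","items":{"type":"array"}},"squeeze":{"type":"number"}},"required":["commands"]}

```bash
mkdir -p pics
python3 - <<'E'
from station import ctrl
import cv2,numpy as np
o=ctrl.get_obs();print({k:np.round(v,3) for k,v in o.items()},ctrl.grip_depth)
for c in("scene","top"):
    d=ctrl.camera(c);cv2.imwrite(f"pics/{c}0.png",d["img"]);print(c,d["tvec"],d["rvec"],d["camera_matrix"].tolist())
    for n in "vase cup pot round_setter square_setter triangle_setter cork_mat colour_dish pigment_jar bowl".split():
        print(n,[(np.round(r["at"],3).tolist(),round(r["score"],2)) for r in ctrl.place_of(n,c)])
E
```

```text
{'time_s': np.float64(0.0), 'qpos': array([-1.243,  0.3  ,  1.522,  0.   ,  1.321, -0.067]), 'joint_vel': array([ 0.   ,  0.002,  0.001, -0.   , -0.001,  0.   ]), 'tau': array([-1.0000e-03, -5.3181e+01, -3.5273e+01,  7.1000e-02,  2.4000e-02,
       -0.0000e+00]), 'ee_pos': array([ 0.211, -0.507,  0.205]), 'eef_rot': array([-3.14 , -0.   ,  0.395]), 'force': array([-0.108,  0.266, -0.464]), 'moment': array([-0.003, -0.024, -0.065]), 'grip_force': np.float64(0.0), 'grip_width': np.float64(0.094)} -0.0188
scene [ 0.51992672 -0.24744789  1.11330836] [ 0.66872236  2.78868292 -0.90019724] [[355.7790771648977, 0.0, 256.4042477086965], [0.0, 355.7790771648977, 198.13936409289022], [0.0, 0.0, 1.0]]
vase [([0.604, -0.128, 0.014], 0.85)]
cup [([0.489, 0.019, 0.012], 0.66)]
pot [([0.406, 0.432, -0.003], 0.68), ([0.446, 0.296, 0.014], 0.6)]
round_setter [([0.49, 0.023, 0.012], 0.62)]
square_setter [([0.602, 0.326, -0.002], 0.84), ([0.605, -0.129, 0.014], 0.26)]
triangle_setter [([0.485, 0.021, 0.001], 0.73)]
cork_mat [([0.468, -0.291, 0.004], 0.69)]
colour_dish [([0.629, 0.151, 0.001], 0.67)]
pigment_jar [([0.668, 0.004, -0.0], 0.6)]
bowl [([0.788, 0.022, -0.001], 0.6)]
top [0.05993034 0.61323425 1.04138292] [ 2.09123423 -2.12564753  0.23355462] [[416.10408601551217, 0.0, 253.8833672161213], [0.0, 416.10408601551217, 189.9216065365759], [0.0, 0.0, 1.0]]
vase [([0.603, -0.128, 0.01], 0.91)]
cup [([0.487, 0.021, 0.007], 0.84)]
pot [([0.45, 0.297, 0.011], 0.9), ([0.405, 0.433, -0.001], 0.82)]
round_setter [([0.61, -0.127, 0.001], 0.57)]
square_setter [([0.603, 0.32, 0.002], 0.8), ([0.445, 0.294, -0.002], 0.56)]
triangle_setter [([0.487, 0.017, -0.003], 0.92)]
cork_mat [([0.462, -0.286, 0.002], 0.9), ([0.449, 0.295, 0.014], 0.21), ([0.486, 0.018, -0.0], 0.17)]
colour_dish [([0.626, 0.155, 0.0], 0.69)]
pigment_jar [([0.665, -0.0, 0.002], 0.54)]
bowl [([0.793, 0.022, 0.001], 0.98)]
```

View pics/top0.png

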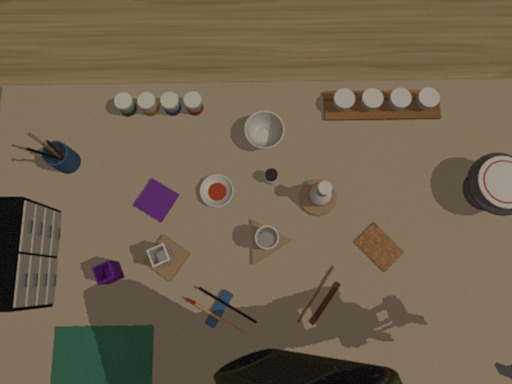

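View pics/scene0.png

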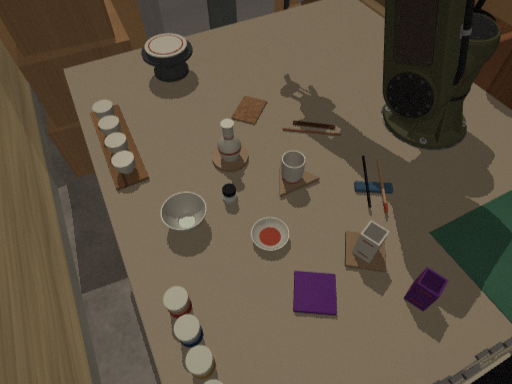

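The top picture shows the vase on the round setter at (320,193), the cup on the triangle at (266,239), the white pot on the brown square at (163,257) and the empty mat at (378,247). Things that could be mistaken for the targets:
- **Pot:** the purple pot at (107,272). I choose the white one at (160,256).
- **Square setter:** the purple tile at (157,200). I choose the brown one at (167,257).
- **Cup:** the row of white jars at (345–430,98), which are not meant.

Next I'll take one crop of the choice and measure the outlines.

```bash
cat > h.py <<'E'
from station import ctrl
import cv2,numpy as np
def proj(d,P):
    return cv2.projectPoints(np.asarray(P,float).reshape(-1,1,3),d["rvec"],d["tvec"],d["camera_matrix"],None)[0][:,0]
def back(d,uv,z):
    R=cv2.Rodrigues(d["rvec"])[0];K=d["camera_matrix"];uv=np.asarray(uv,float).reshape(-1,2)
    r=(np.linalg.inv(K)@np.c_[uv,np.ones(len(uv))].T).T@R;c=-R.T@np.ravel(d["tvec"])
    return (c+r*((z-c[2])/r[:,2])[:,None])[:,:2]
def contour(m):
    c=max(cv2.findContours(m.astype(np.uint8),cv2.RETR_EXTERNAL,cv2.CHAIN_APPROX_NONE)[0],key=cv2.contourArea);return c[:,0]
E
python3 - <<'E'
from h import *
d=ctrl.camera("top");im=d["img"]
cv2.imwrite("pics/crop1.png",cv2.resize(im[160:290,90:410],None,fx=2.5,fy=2.5,interpolation=cv2.INTER_CUBIC))
pos={"round_setter":(.607,-.127),"square_setter":(.447,.295),"triangle_setter":(.487,.018),"cork_mat":(.464,-.288),"pot":(.449,.297),"cup":(.487,.02),"vase":(.603,-.128)}
hs=cv2.cvtColor(im,cv2.COLOR_BGR2HSV)
for n,p in pos.items():
    z={"cork_mat":.006,"pot":.097,"cup":.084,"vase":.134}.get(n,.012)
    for r in ctrl.outline_of(n,"top"):
        m=r["region"];c=contour(m)
        q=back(d,c,z);
        if np.hypot(*(q.mean(0)-p))>.05: continue
        h=(cv2.convexHull(q.astype(np.float32)*1000))
        print(n,round(r["score"],2),m.sum(),"rect",np.round(cv2.minAreaRect(h),1) if 0 else cv2.minAreaRect(h),"circ",cv2.minEnclosingCircle(h),"tri",cv2.minEnclosingTriangle(h)[1].reshape(-1).round(1) if n[0]=='t' else "")
        break
E
```

```text
round_setter 0.82 577 rect ((604.9296875, -126.1934814453125), (100.58641052246094, 100.12447357177734), 87.71540832519531) circ ((604.584228515625, -125.48876953125), 52.231014251708984) tri 
square_setter 0.93 695 rect ((445.0430908203125, 290.6160583496094), (93.17691802978516, 92.76936340332031), 54.47924041748047) circ ((446.2882080078125, 291.4934997558594), 61.6435661315918) tri 
triangle_setter 0.79 491 rect ((471.6059875488281, 28.68451690673828), (116.03645324707031, 100.65530395507812), 62.32414245605469) circ ((485.4181823730469, 21.823625564575195), 65.74684143066406) tri [485.9 -52.5 422.2  57.6 544.8  60. ]
cork_mat 0.71 1243 rect ((465.4587707519531, -286.59234619140625), (116.25135040283203, 80.20075988769531), 42.03113555908203) circ ((466.0356140136719, -287.2726135253906), 66.92821502685547) tri 
pot 0.66 499 rect ((444.156982421875, 287.4512939453125), (57.5796012878418, 58.485496520996094), 25.799516677856445) circ ((443.363525390625, 286.4327392578125), 36.99314880371094) tri 
cup 0.59 489 rect ((485.5279235839844, 22.305580139160156), (58.93379211425781, 63.83783721923828), 89.04913330078125) circ ((486.26422119140625, 20.87544059753418), 32.81166076660156) tri 
vase 0.58 456 rect ((586.3230590820312, -114.4554443359375), (57.15717315673828, 59.240726470947266), 16.04656410217285) circ ((588.7476806640625, -115.0640869140625), 33.464656829833984) tri
```

View pics/crop1.png

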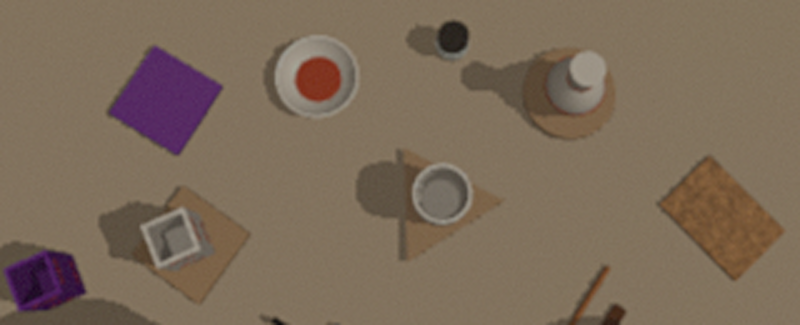

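The crop confirms the choices: white pot at crop (172,238) on the brown tile, purple pot at (43,282), purple tile at (165,100), mat at (720,217). I'll park the vase first.

```bash
cat >> h.py <<'E'
from scipy.spatial.transform import Rotation as Ro
def delta(p):
    o=ctrl.get_obs();R=Ro.from_euler("xyz",o["eef_rot"])
    return (R.inv().apply(np.array(p)-o["ee_pos"])*1000).round(1)
E
python3 -c "
from h import *
print(delta((.604,-.128,.215)))"
```

```text
[ 508.3 -199.5   -9.6]
```

>>> carry_out(commands=[[0,[50,-20,-1],[0,0,0]],[0,[50,-20,-1],[0,0,0]],[0,[50,-20,-1],[0,0,0]],[0,[50,-20,-1],[0,0,0]],[0,[50,-20,-1],[0,0,0]],[0,[50,-20,-1],[0,0,0]],[0,[50,-20,-1],[0,0,0]],[0,[50,-20,-1],[0,0,0]],[0,[50,-20,-1],[0,0,0]],[0,[50,-20,-1],[0,0,0]]], squeeze=15)

```text
time_s: 2.75
ee_pos: [0.5973, -0.1293, 0.2155]
eef_rot: [3.141, -0.0, 0.395]
force: [0.5, -1.4, 0.2]
grip_width: 0.0937
grip_force: 0.0
```

Run:
```python
from h import *
d=ctrl.camera("wrist");cv2.imwrite("pics/w1.png",d["img"]);o=ctrl.get_obs();print(o["ee_pos"],o["eef_rot"],o["time_s"])
print(d["camera_matrix"].tolist(),d["rvec"],d["tvec"],-cv2.Rodrigues(d["rvec"])[0].T@d["tvec"].ravel())
for n in("vase","round_setter","triangle_setter","cup"):
  for r in ctrl.place_of(n,"wrist"): print(n,r)
```

```text
[ 0.60017992 -0.12503789  0.21515613] [-3.14083835e+00 -1.13507894e-03  3.97979803e-01] 2.8
[[297.3186396354542, 0.0, 260.38912334596387], [0.0, 297.3186396354542, 190.53826555666552], [0.0, 0.0, 1.0]] [-2.42760882  1.61839146  0.21225897] [-0.34930091  0.4555515   0.52857325] [ 0.66632838 -0.10092434  0.39338119]
vase {'at': [0.6037, -0.1261, 0.0095], 'score': 0.9}
vase {'at': [0.4855, 0.0223, -0.0005], 'score': 0.7}
triangle_setter {'at': [0.4831, 0.0244, -0.0015], 'score': 0.86}
cup {'at': [0.4853, 0.0229, 0.0085], 'score': 0.57}
```

View pics/w1.png

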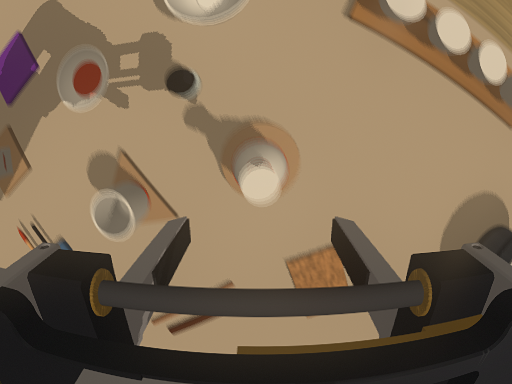

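The wrist view shows the vase lip at (262,185) ahead between the fingers, and the round setter around (262,158). I'll intersect the lip's ray with the plane at lip height.

```bash
cat >> h.py <<'E'
def wback(d,uv,z):
    K=d["camera_matrix"];R=cv2.Rodrigues(d["rvec"])[0];c=-R.T@np.ravel(d["tvec"])
    q=(np.asarray(uv,float).reshape(-1,2)-K[:2,2])/K[0,0];t=np.linalg.norm(q,axis=1,keepdims=True)+1e-12
    r=np.c_[np.sin(t)*q/t,np.cos(t)]@R
    return (c+r*((z-c[2])/r[:,2])[:,None])[:,:2]
E
python3 - <<'E'
from h import *
d=ctrl.camera("wrist");im=d["img"]
g=im.min(2)[150:215,230:295];m=np.uint8(g>185)
c=contour(m)+[230,150];e=cv2.fitEllipse(c[c[:,1]>178]);print(e,c.min(0),c.max(0))
print("ell",wback(d,e[0],.134),"manual",wback(d,(262,185),.134))
q=contour(ctrl.outline_of("vase","wrist")[0]["region"]);q=q[q[:,1]>185]
w=wback(d,q,.134);print(cv2.minEnclosingCircle((w*1000).astype(np.float32)))
print(delta((.604,-.127,.088)),ctrl.get_obs()["ee_pos"])
E
```

```text
Traceback (most recent call last):
  File "h.py", line 10, in contour
    c=max(cv2.findContours(m.astype(np.uint8),cv2.RETR_EXTERNAL,cv2.CHAIN_APPROX_NONE)[0],key=cv2.contourArea);return c[:,0]
ValueError: max() iterable argument is empty
```

Run:
```python
from h import *
d=ctrl.camera("wrist")
print("manual",wback(d,(262,185),.134))
q=contour(ctrl.outline_of("vase","wrist")[0]["region"]);print(q.min(0),q.max(0));q=q[q[:,1]>188]
w=(wback(d,q,.134)*1000).astype(np.float32)
A=np.c_[2*w,np.ones(len(w))];s=np.linalg.lstsq(A,(w**2).sum(1),rcond=None)[0];print(s[:2],np.sqrt(s[2]+s[:2]@s[:2]))
print(delta((.604,-.127,.088)),ctrl.get_obs()["ee_pos"])
```

```text
manual [[ 0.60619686 -0.12887843]]
[232 142] [288 205]
[ 605.00321277 -127.73264865] 17.677125663504228
[  9.5  -1.2 127.7] [ 0.59560896 -0.13171662  0.21568394]
```

>>> carry_out(commands=[[0,[9,0.5,20],[0,0,0]],[0,[0,0,30],[0,0,0]],[0,[0,0,30],[0,0,0]],[0,[0,0,30],[0,0,0]],[0,[0,0,15],[0,0,0]],[0,[0,0,0],[0,0,0]]])

```text
time_s: 3.9
ee_pos: [0.6042, -0.1277, 0.0893]
eef_rot: [-3.14, 0.002, 0.395]
force: [-0.6, 0.7, 0.3]
grip_width: 0.0944
grip_force: 0.0
```

>>> carry_out(commands=[[1,[0,0,0],[0,0,0]],[1,[0,0,0],[0,0,0]],[1,[0,0,0],[0,0,0]],[1,[0,0,0],[0,0,0]],[1,[0,0,0],[0,0,0]],[1,[0,0,0],[0,0,0]],[1,[0,0,0],[0,0,0]],[1,[0,0,0],[0,0,0]]], squeeze=25)

```text
time_s: 4.9
ee_pos: [0.6046, -0.1277, 0.0904]
eef_rot: [-3.141, 0.0, 0.395]
force: [0.4, 1.2, 0.7]
grip_width: 0.0332
grip_force: 25.0
```

>>> carry_out(commands=[[1,[0,0,0],[0,0,0]],[1,[0,0,0],[0,0,0]]])

```text
time_s: 5.15
ee_pos: [0.6047, -0.1277, 0.0905]
eef_rot: [-3.142, -0.0, 0.395]
force: [-0.4, 0.4, 1.4]
grip_width: 0.0331
grip_force: 25.0
```

Run:
```python
from h import *
d=ctrl.camera("wrist");a=d["img"][120:330,130:400]
s=ctrl.camera("scene")["img"][90:190,160:300]
a=cv2.resize(a,None,fx=1.4,fy=1.4);s=cv2.resize(s,None,fx=2.9,fy=2.94)
h=min(a.shape[0],s.shape[0]);cv2.imwrite("pics/g1.png",np.hstack([a[:h],s[:h]]))
```

```text
(no output)
```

View pics/g1.png

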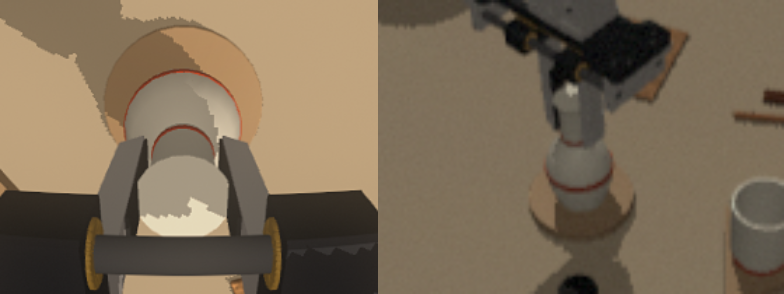

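The left half (wrist) shows the pads on the neck and lip at (185,195). The width of 33 mm is more than the 28 mm neck, so I'm probably touching the flare. I'll lower a little and regrip.

>>> carry_out(commands=[[0.4,[0,0,0],[0,0,0]],[0.4,[0,0,0],[0,0,0]],[0.4,[0,0,0],[0,0,0]],[0.4,[0,0,3.5],[0,0,0]],[0.4,[0,0,0],[0,0,0]],[1,[0,0,0],[0,0,0]],[1,[0,0,0],[0,0,0]],[1,[0,0,0],[0,0,0]],[1,[0,0,0],[0,0,0]],[1,[0,0,0],[0,0,0]]])

```text
time_s: 6.5
ee_pos: [0.6047, -0.1277, 0.087]
eef_rot: [-3.142, -0.0, 0.395]
force: [-0.4, 0.3, 1.5]
grip_width: 0.0329
grip_force: 25.0
```

>>> carry_out(commands=[[1,[0,0,-4],[0,0,0]],[1,[0,0,-10],[0,0,0]],[1,[0,0,-16],[0,0,0]],[1,[0,0,-12],[0,0,0]],[1,[0,0,0],[0,0,0]]])

```text
time_s: 7.12
ee_pos: [0.6052, -0.1279, 0.1304]
eef_rot: [3.14, -0.002, 0.395]
force: [1.6, 0.1, -1.4]
grip_width: 0.0329
grip_force: 25.0
```

>>> carry_out(commands=[[1,[-10,5,0],[0,0,0]],[1,[-22,11,0],[0,0,0]],[1,[-26,13,0],[0,0,0]],[1,[-26,13,0],[0,0,0]],[1,[-26,13,0],[0,0,0]],[1,[-26,13,0],[0,0,0]],[1,[-26,12,0],[0,0,0]],[1,[-18,8,0],[0,0,0]],[1,[-10,5,0],[0,0,0]],[1,[0,0,0],[0,0,0]]])

```text
time_s: 8.38
ee_pos: [0.4647, -0.2871, 0.1289]
eef_rot: [-3.142, -0.0, 0.394]
force: [-0.1, 0.3, -1.9]
grip_width: 0.0328
grip_force: 25.0
```

Run:
```python
from h import *
s=ctrl.camera("scene")["img"][50:170,170:340];cv2.imwrite("pics/m1.png",cv2.resize(s,None,fx=3.5,fy=3.5,interpolation=cv2.INTER_CUBIC))
print(ctrl.get_obs()["ee_pos"])
for c in("scene","top","wrist"):print([r for r in ctrl.place_of("vase",c)][:1])
```

```text
[ 0.46510113 -0.28659349  0.12892139]
[{'at': [0.4635, -0.2878, 0.0578], 'score': 0.73}]
[{'at': [0.5988, -0.1286, 0.0139], 'score': 0.57}]
[{'at': [0.6036, -0.1292, 0.0105], 'score': 0.56}]
```

View pics/m1.png

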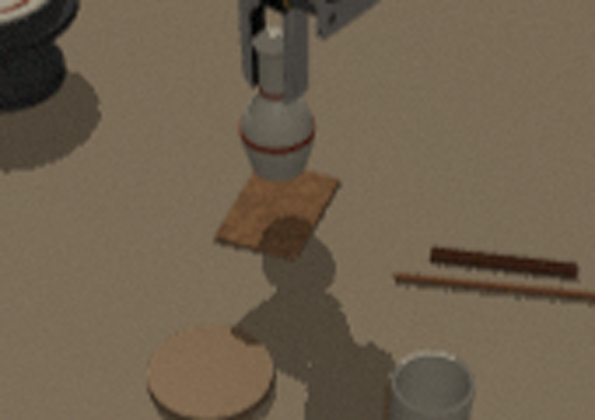

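The vase hangs upright above the mat, belly at crop (277,130) and mat at (280,215). Now I'll lower it.

>>> carry_out(commands=[[1,[0,0,16],[0,0,0]],[1,[0,0,16],[0,0,0]],[1,[0,0,9],[0,0,0]],[1,[0,0,3],[0,0,0]],[1,[0,0,2],[0,0,0]],[1,[0,0,1.5],[0,0,0]],[1,[0,0,0],[0,0,0]]])

```text
time_s: 9.45
ee_pos: [0.4651, -0.2868, 0.0816]
eef_rot: [3.141, -0.0, 0.395]
force: [-0.2, -0.7, -2.4]
grip_width: 0.0331
grip_force: 25.0
```

>>> carry_out(commands=[[1,[0,0,0.7],[0,0,0]],[1,[0,0,0],[0,0,0]]])

```text
time_s: 9.7
ee_pos: [0.4652, -0.2867, 0.081]
eef_rot: [3.141, -0.0, 0.395]
force: [1.6, -0.9, -0.5]
grip_width: 0.0328
grip_force: 25.0
```

>>> carry_out(commands=[[1,[0,0,0.6],[0,0,0]],[1,[0,0,0],[0,0,0]],[1,[0,0,0],[0,0,0]]])

```text
time_s: 10.07
ee_pos: [0.4654, -0.2869, 0.0809]
eef_rot: [3.141, -0.001, 0.395]
force: [-0.9, 0.9, 4.9]
grip_width: 0.0335
grip_force: 25.0
```

>>> carry_out(commands=[[0.6,[0,0,0],[0,0,0]],[0,[0,0,0],[0,0,0]],[0,[0,0,0],[0,0,0]],[0,[0,0,0],[0,0,0]],[0,[0,0,0],[0,0,0]],[0,[0,0,-15],[0,0,0]],[0,[0,0,-35],[0,0,0]],[0,[0,0,-35],[0,0,0]],[0,[0,0,-35],[0,0,0]],[0,[0,0,0],[0,0,0]]])

```text
time_s: 11.32
ee_pos: [0.4659, -0.2873, 0.2038]
eef_rot: [3.137, -0.003, 0.395]
force: [-0.0, 0.7, -0.6]
grip_width: 0.0938
grip_force: 0.0
```

Run:
```python
from h import *
o=ctrl.get_obs();print(o["ee_pos"],o["grip_width"])
for c in("scene","top","wrist"):
  d=ctrl.camera(c);print([r for r in ctrl.place_of("vase",c)][:1])
print(delta((.447,.293,.205)))
```

```text
[ 0.4659182  -0.28726158  0.20380112] 0.0938498462736693
[{'at': [0.463, -0.2889, 0.0087], 'score': 0.71}]
[{'at': [0.4639, -0.2889, 0.0038], 'score': 0.69}]
[]
[ 206.5 -541.8   -5.1]
```

>>> carry_out(commands=[[0,[17,-45,0],[0,0,0]],[0,[17,-45,0],[0,0,0]],[0,[17,-45,0],[0,0,0]],[0,[17,-45,0],[0,0,0]],[0,[17,-45,0],[0,0,0]],[0,[17,-45,0],[0,0,0]],[0,[17,-45,0],[0,0,0]],[0,[17,-45,0],[0,0,0]],[0,[17,-45,0],[0,0,0]],[0,[17,-45,0],[0,0,0]]])

```text
time_s: 12.88
ee_pos: [0.4484, 0.1956, 0.1998]
eef_rot: [-3.142, 0.001, 0.395]
force: [0.8, -0.5, -0.4]
grip_width: 0.0944
grip_force: 0.0
```

>>> carry_out(commands=[[0,[17,-45,0],[0,0,0]],[0,[15,-45,0],[0,0,0]],[0,[0,0,0],[0,0,0]],[0,[0,0,0],[0,0,0]]])

```text
time_s: 13.38
ee_pos: [0.4437, 0.289, 0.1996]
eef_rot: [3.141, 0.001, 0.395]
force: [0.2, -0.6, 0.4]
grip_width: 0.094
grip_force: 0.0
```

Run:
```python
from h import *
o=ctrl.get_obs();print(o["ee_pos"],o["eef_rot"],o["qpos"])
d=ctrl.camera("wrist");cv2.imwrite("pics/w2.png",d["img"])
for n in("pot","square_setter"):
  print(n,[(r["at"],r["score"]) for r in ctrl.place_of(n,"wrist")])
```

```text
[0.44365137 0.28901926 0.19963908] [3.14131703e+00 1.05472666e-03 3.95051786e-01] [ 5.08298790e-01  2.59735398e-01  1.58610170e+00 -1.60662414e-04
  1.29683467e+00  1.68408674e+00]
pot [([0.4053, 0.4339, -0.0008], 0.87), ([0.4481, 0.2953, 0.0118], 0.79)]
square_setter [([0.5995, 0.322, 0.0058], 0.94)]
```

View pics/w2.png

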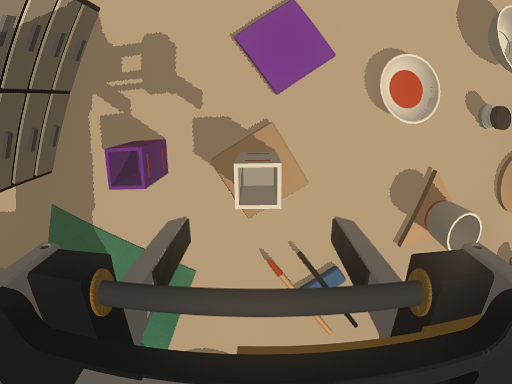

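The wrist view shows the white pot's rim with corners at about (234,164), (280,164), (282,207), (235,208), already nearly square to the fingers; the purple pot is at (135,165).

Run:
```python
from h import *
d=ctrl.camera("wrist")
w=wback(d,[(234,164.5),(280,164),(282,207),(235.5,208)],.097)
print(w.round(4),w.mean(0))
e=np.roll(w,-1,0)-w;print(np.linalg.norm(e,axis=1),(np.degrees(np.arctan2(e[:,1],e[:,0]))%90).round(1))
print(delta((*w.mean(0),.048)))
```

```text
[[0.4581 0.3216]
 [0.4755 0.281 ]
 [0.4365 0.2619]
 [0.4178 0.3042]] [0.44697386 0.2921564 ]
[0.04416241 0.04338722 0.04634459 0.04391116] [23.1 26.1 23.9 23.2]
[  4.   -2.2 152.3]
```

>>> carry_out(commands=[[0,[5,-3,20],[0,0,-0.025]],[0,[0,0,35],[0,0,0]],[0,[0,0,35],[0,0,0]],[0,[0,0,35],[0,0,0]],[0,[0,0,27],[0,0,0]],[1,[0,0,0],[0,0,0]],[1,[0,0,0],[0,0,0]],[1,[0,0,0],[0,0,0]],[1,[0,0,0],[0,0,0]],[1,[0,0,0],[0,0,0]]])

```text
time_s: 14.82
ee_pos: [0.4474, 0.2942, 0.0485]
eef_rot: [-3.142, -0.001, 0.42]
force: [-0.2, 0.1, -0.6]
grip_width: 0.0473
grip_force: 0.0
```

>>> carry_out(commands=[[1,[0,0,0],[0,0,0]],[1,[0,0,0],[0,0,0]],[1,[0,0,0],[0,0,0]]])

```text
time_s: 15.2
ee_pos: [0.4474, 0.2942, 0.0485]
eef_rot: [-3.142, -0.0, 0.42]
force: [-1.0, -1.3, 5.1]
grip_width: 0.0459
grip_force: 24.9
```

>>> carry_out(commands=[[1,[0,0,-5],[0,0,0]],[1,[0,0,-15],[0,0,0]],[1,[0,0,-30],[0,0,0]],[1,[0,0,-30],[0,0,0]],[1,[0,0,-15],[0,0,0]],[1,[0,0,0],[0,0,0]]])

```text
time_s: 15.95
ee_pos: [0.4475, 0.2943, 0.1439]
eef_rot: [-3.141, -0.002, 0.42]
force: [0.4, 0.9, -2.8]
grip_width: 0.046
grip_force: 24.9
```

Run:
```python
from h import *
o=ctrl.get_obs();print(o["ee_pos"],o["force"],o["grip_width"])
for cam in("top","scene"):
  d=ctrl.camera(cam)
  for n in("round_setter","triangle_setter","square_setter"):
    for r in ctrl.outline_of(n,cam):
      q=(back(d,contour(r["region"]),.012)*1000).astype(np.float32)
      print(cam,n,round(r["score"],2),cv2.minEnclosingCircle(q),cv2.minAreaRect(q)[:2])
```

```text
[0.4474899  0.29431277 0.14390105] [ 0.44556212  0.88925653 -2.82673519] 0.04601517289068649
top round_setter 0.58 ((604.2365112304688, -126.97931671142578), 53.70509338378906) ((605.7633666992188, -126.79315185546875), (100.04470825195312, 105.49552917480469))
top round_setter 0.55 ((486.0563659667969, 21.229936599731445), 67.86083984375) ((472.21087646484375, 29.66144561767578), (120.82827758789062, 103.30390930175781))
top round_setter 0.47 ((464.1488037109375, -284.9425048828125), 67.30133056640625) ((463.5733947753906, -284.7308349609375), (116.87020874023438, 77.76496887207031))
top triangle_setter 0.98 ((486.0426940917969, 23.049449920654297), 66.95453643798828) ((472.1565246582031, 29.720245361328125), (118.55107116699219, 103.15157318115234))
top square_setter 0.91 ((428.30621337890625, 258.45391845703125), 40.473323822021484) ((436.7985534667969, 270.3860778808594), (49.368160247802734, 79.41487884521484))
top square_setter 0.79 ((606.1838989257812, 323.9542236328125), 60.786033630371094) ((605.2890014648438, 322.88055419921875), (94.09748840332031, 92.57490539550781))
scene round_setter 0.97 ((605.7753295898438, -119.38101959228516), 55.5959358215332) ((607.4680786132812, -120.56759643554688), (110.47396850585938, 99.83057403564453))
scene triangle_setter 0.88 ((487.5545959472656, 25.265859603881836), 70.51109313964844) ((470.92999267578125, 32.885868072509766), (125.3821029663086, 104.47856903076172))
scene square_setter 0.8 ((449.6631774902344, 294.78485107421875), 59.57913589477539) ((447.604248046875, 294.637939453125), (91.88038635253906, 91.27842712402344))
scene square_setter 0.55 ((605.8970947265625, 324.9598388671875), 62.461116790771484) ((606.5004272460938, 326.6060791015625), (96.057861328125, 93.42221069335938))
```

>>> carry_out(commands=[[1,[0,12,0],[0,0,0]],[1,[-2,26,0],[0,0,0]],[1,[-2,32,0],[0,0,0]],[1,[-2,34,0],[0,0,0]],[1,[-2,34,0],[0,0,0]],[1,[-2,34,0],[0,0,0]],[1,[-2,34,0],[0,0,0]],[1,[-2,34,0],[0,0,0]],[1,[-2,34,0],[0,0,0]],[1,[-2,34,0],[0,0,0]]])

```text
time_s: 17.6
ee_pos: [0.5566, 0.0037, 0.1431]
eef_rot: [3.142, 0.0, 0.419]
force: [0.2, 0.1, -2.6]
grip_width: 0.0459
grip_force: 24.9
```

>>> carry_out(commands=[[1,[-2,34,0],[0,0,0]],[1,[-2,34,0],[0,0,0]],[1,[-2,34,0],[0,0,0]],[1,[-2,24,0],[0,0,0]],[1,[-1,14,0],[0,0,0]],[1,[0,0,0],[0,0,0]],[1,[0,0,0],[0,0,0]]])

```text
time_s: 18.48
ee_pos: [0.6051, -0.1251, 0.1431]
eef_rot: [-3.141, 0.0, 0.421]
force: [0.8, -0.1, -2.4]
grip_width: 0.0461
grip_force: 24.9
```

Run:
```python
from h import *
o=ctrl.get_obs();print(o["ee_pos"],delta((.6055,-.126,.0485)))
for c in("scene","top","wrist"):
  ctrl.camera(c);print(c,[(r["at"],r["score"]) for r in ctrl.place_of("pot",c)])
```

```text
[ 0.60505952 -0.12508193  0.14314405] [ 0.   1.  94.6]
scene [([0.4066, 0.4345, -0.0004], 0.9), ([0.6009, -0.1255, 0.1079], 0.65)]
top [([0.4073, 0.4292, 0.0021], 0.88)]
wrist [([0.6054, -0.1229, 0.1062], 0.68)]
```

>>> carry_out(commands=[[1,[0,1,15],[0,0,0]],[1,[0,0,28],[0,0,0]],[1,[0,0,28],[0,0,0]],[1,[0,0,15],[0,0,0]],[1,[0,0,5],[0,0,0]],[1,[0,0,2],[0,0,0]],[1,[0,0,1],[0,0,0]],[1,[0,0,0],[0,0,0]]])

```text
time_s: 19.77
ee_pos: [0.6058, -0.1269, 0.0497]
eef_rot: [3.141, -0.001, 0.42]
force: [-0.8, -0.2, -2.6]
grip_width: 0.0461
grip_force: 24.9
```

>>> carry_out(commands=[[1,[0,0,0.7],[0,0,0]],[1,[0,0,0],[0,0,0]]])

```text
time_s: 20.02
ee_pos: [0.6056, -0.1269, 0.0486]
eef_rot: [3.142, -0.0, 0.42]
force: [0.5, -0.5, -3.2]
grip_width: 0.0462
grip_force: 24.9
```

>>> carry_out(commands=[[1,[0,0,0.7],[0,0,0]],[1,[0,0,0],[0,0,0]],[1,[0,0,0],[0,0,0]]])

```text
time_s: 20.4
ee_pos: [0.6057, -0.1269, 0.0485]
eef_rot: [3.141, -0.0, 0.42]
force: [-3.1, 0.3, 5.5]
grip_width: 0.046
grip_force: 24.9
```

>>> carry_out(commands=[[0.4,[0,0,0],[0,0,0]],[0,[0,0,0],[0,0,0]],[0,[0,0,0],[0,0,0]],[0,[0,0,0],[0,0,0]],[0,[0,0,0],[0,0,0]],[0,[0,0,-20],[0,0,0]],[0,[0,0,-40],[0,0,0]],[0,[0,0,-40],[0,0,0]],[0,[0,0,-30],[0,0,0]],[0,[0,0,0],[0,0,0]]])

```text
time_s: 21.65
ee_pos: [0.6066, -0.1271, 0.1816]
eef_rot: [3.138, -0.004, 0.42]
force: [-0.3, 0.3, 0.0]
grip_width: 0.094
grip_force: 0.0
```

Run:
```python
from h import *
o=ctrl.get_obs();print(o["ee_pos"],o["grip_width"],delta((.486,.021,.18)))
for c in("scene","top","wrist"):
  d=ctrl.camera(c);print(c,[(r["at"],r["score"]) for r in ctrl.place_of("pot",c)])
  for n in("triangle_setter","square_setter")if c!="wrist" else ():
    for r in ctrl.outline_of(n,c):
      q=(back(d,contour(r["region"]),.012)*1000).astype(np.float32)
      print(n,round(r["score"],2),cv2.minAreaRect(q)[:2])
```

```text
[ 0.60656585 -0.12710586  0.18160467] 0.09404989191119828 [ -49.7 -184.4    0.7]
scene [([0.4065, 0.4333, -0.0056], 0.89), ([0.6038, -0.1275, 0.0135], 0.81)]
triangle_setter 0.68 ((485.9927062988281, 33.54756546020508), (124.8569107055664, 69.21566009521484))
triangle_setter 0.45 ((447.0711364746094, 295.3419494628906), (98.42082977294922, 92.33828735351562))
square_setter 0.69 ((605.1791381835938, 325.32940673828125), (97.76580810546875, 97.82308197021484))
square_setter 0.56 ((446.9290466308594, 293.92779541015625), (97.12333679199219, 91.2837142944336))
top [([0.4052, 0.4326, 0.0007], 0.76), ([0.4863, 0.0182, -0.0024], 0.5)]
triangle_setter 0.89 ((463.635986328125, 10.327583312988281), (54.83600997924805, 104.34842681884766))
square_setter 0.88 ((444.447998046875, 292.2098388671875), (93.14389038085938, 91.62521362304688))
square_setter 0.72 ((604.888916015625, 324.1040954589844), (97.18601989746094, 94.03499603271484))
wrist [([0.6051, -0.1275, 0.0125], 0.83)]
```

>>> carry_out(commands=[[0,[-8,-30,0],[0,0,0]],[0,[-8,-31,0],[0,0,0]],[0,[-9,-31,0],[0,0,0]],[0,[-9,-31,0],[0,0,0]],[0,[-8,-31,0],[0,0,0]],[0,[-8,-31,0],[0,0,0]],[0,[0,0,0],[0,0,0]],[0,[0,0,0],[0,0,0]]])

```text
time_s: 23.15
ee_pos: [0.485, 0.0213, 0.1779]
eef_rot: [3.141, -0.0, 0.42]
force: [-0.6, 0.2, 0.4]
grip_width: 0.0942
grip_force: 0.0
```

Run:
```python
from h import *
d=ctrl.camera("wrist");im=d["img"];o=ctrl.get_obs();print(o["ee_pos"])
print([(r["at"],r["score"]) for r in ctrl.place_of("cup","wrist")])
for r in ctrl.outline_of("cup","wrist")[:1]:
  q=contour(r["region"]);im[r["region"]]=im[r["region"]]//2+np.uint8([0,0,100])
  q=q[q[:,1]>np.percentile(q[:,1],55)];w=(wback(d,q,.084)*1000)
  s=np.linalg.lstsq(np.c_[2*w,np.ones(len(w))],(w**2).sum(1),rcond=None)[0];print(s[:2],np.sqrt(s[2]+s[:2]@s[:2]))
  print(delta((s[0]/1000,s[1]/1000,.038)))
cv2.imwrite("pics/w3.png",im)
```

```text
[0.48501028 0.02118882 0.17773826]
[([0.4904, 0.021, 0.0097], 0.67)]
[ 564.89024398 -164.09302582] 70.26754299943785
[ -2.2 201.8 139.6]
```

View pics/w3.png

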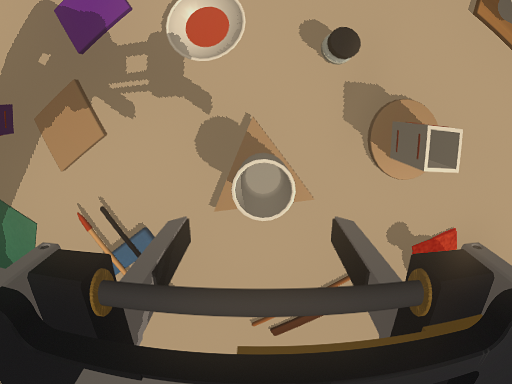

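The wrist view shows the cup's rim centred at (263.5,190); the outline network wrongly marked the mat (red, 435,240), so I use the rim pixel. The pot stands on the round disc at (425,145).

Run:
```python
from h import *
d=ctrl.camera("wrist")
w=wback(d,[(232,190),(295.5,190),(263.5,159.5),(263.5,220)],.084);print(w.round(4),w.mean(0));p=w.mean(0)
print(delta((*p,.038)))
ctrl.camera("scene");print([(r["at"],r["score"]) for r in ctrl.place_of("vase","scene")],[(r["at"],r["score"]) for r in ctrl.place_of("cup","scene")])
```

```text
[[ 0.4767  0.0466]
 [ 0.5012 -0.0084]
 [ 0.5154  0.0313]
 [ 0.4612  0.007 ]] [0.4886167 0.01913  ]
[  2.6   3.4 139.6]
[([0.4637, -0.2884, 0.0077], 0.8), ([0.4662, -0.2879, 0.0015], 0.28), ([0.6699, 0.0041, -0.0007], 0.24)] [([0.489, 0.022, 0.013], 0.9)]
```

>>> carry_out(commands=[[0,[3,2.5,20],[0,0,0]],[0,[0,0,35],[0,0,0]],[0,[0,0,35],[0,0,0]],[0,[0,0,35],[0,0,0]],[0,[0,0,14],[0,0,0]],[1,[0,0,0],[0,0,0]],[1,[0,0,0],[0,0,0]],[1,[0,0,0],[0,0,0]],[1,[0,0,0],[0,0,0]],[1,[0,0,0],[0,0,0]]])

```text
time_s: 24.75
ee_pos: [0.4889, 0.0206, 0.0395]
eef_rot: [3.141, -0.001, 0.42]
force: [-0.2, -1.6, 6.9]
grip_width: 0.0618
grip_force: 25.0
```

>>> carry_out(commands=[[1,[0,0,0],[0,0,0]],[1,[0,0,0],[0,0,0]]])

```text
time_s: 25.0
ee_pos: [0.4889, 0.0205, 0.0395]
eef_rot: [3.141, -0.001, 0.42]
force: [0.2, -1.5, 7.4]
grip_width: 0.0618
grip_force: 25.0
```

>>> carry_out(commands=[[1,[0,0,-5],[0,0,0]],[1,[0,0,-15],[0,0,0]],[1,[0,0,-20],[0,0,0]],[1,[0,0,-15],[0,0,0]],[1,[3,-12,0],[0,0,0]],[1,[7,-24,0],[0,0,0]],[1,[8,-30,0],[0,0,0]],[1,[8,-30,0],[0,0,0]],[1,[8,-30,0],[0,0,0]],[1,[8,-30,0],[0,0,0]]])

```text
time_s: 26.25
ee_pos: [0.4621, 0.1817, 0.0931]
eef_rot: [-3.141, 0.001, 0.42]
force: [0.0, -0.7, -1.1]
grip_width: 0.0616
grip_force: 25.0
```

>>> carry_out(commands=[[1,[8,-30,0],[0,0,0]],[1,[8,-30,0],[0,0,0]],[1,[8,-26,0],[0,0,0]],[1,[5,-16,0],[0,0,0]],[1,[1,-8,0],[0,0,0]],[1,[0,0,0],[0,0,0]],[1,[0,0,0],[0,0,0]]])

```text
time_s: 27.12
ee_pos: [0.4457, 0.2923, 0.0937]
eef_rot: [3.142, 0.0, 0.419]
force: [0.4, -0.6, -0.9]
grip_width: 0.0619
grip_force: 25.0
```

Run:
```python
from h import *
o=ctrl.get_obs();print(o["ee_pos"],o["force"],o["grip_width"],delta((.446,.2925,.0395)))
for c in("scene","top","wrist"):
  d=ctrl.camera(c);print(c,[[(np.round(r["at"],4),round(r["score"],2)) for r in ctrl.place_of(n,c)][:3] for n in("cup","triangle_setter")])
  if c!="wrist":
    q=(back(d,contour(ctrl.outline_of("triangle_setter",c)[0]["region"]),.012)*1000).astype(np.float32)
    t=cv2.minEnclosingTriangle(q)[1].reshape(3,2);print(t.round(1).tolist(),t.mean(0))
```

```text
[0.44573967 0.29227782 0.0937059 ] [ 0.3998542  -0.64335553 -0.9442901 ] 0.06189115988110722 [ 0.3 -0.1 54.2]
scene [[(array([0.4472, 0.2906, 0.0679]), 0.85)], [(array([0.4844, 0.0211, 0.0007]), 0.87), (array([0.7898, 0.0211, 0.0017]), 0.55)]]
[[483.70001220703125, -47.70000076293945], [414.8999938964844, 66.0], [553.5999755859375, 69.5]] [484.0819    29.260508]
top [[], [(array([ 4.873e-01,  2.000e-02, -2.000e-04]), 0.57)]]
[[471.6000061035156, 213.0], [401.20001220703125, 265.70001220703125], [447.20001220703125, 290.1000061035156]] [440.0167 256.2576]
wrist [[(array([0.4406, 0.2926, 0.0659]), 0.62)], [(array([ 4.862e-01,  2.140e-02, -3.000e-04]), 0.83)]]
```

>>> carry_out(commands=[[1,[0,0,15],[0,0,0]],[1,[0,0,20],[0,0,0]],[1,[0,0,12],[0,0,0]],[1,[0,0,4],[0,0,0]],[1,[0,0,1.5],[0,0,0]],[1,[0,0,0],[0,0,0]]])

```text
time_s: 28.42
ee_pos: [0.4459, 0.293, 0.0416]
eef_rot: [-3.142, -0.001, 0.42]
force: [0.0, 0.1, -0.8]
grip_width: 0.0619
grip_force: 25.0
```

>>> carry_out(commands=[[1,[0,0,0.7],[0,0,0]],[1,[0,0,0],[0,0,0]],[1,[0,0,0],[0,0,0]]])

```text
time_s: 28.8
ee_pos: [0.4457, 0.2929, 0.0407]
eef_rot: [-3.142, -0.0, 0.42]
force: [0.3, 0.2, -1.3]
grip_width: 0.0619
grip_force: 25.0
```

>>> carry_out(commands=[[1,[0,0,0.7],[0,0,0]],[1,[0,0,0],[0,0,0]],[1,[0,0,0],[0,0,0]]])

```text
time_s: 29.18
ee_pos: [0.4456, 0.2929, 0.0398]
eef_rot: [3.142, 0.0, 0.42]
force: [-0.2, -0.2, -1.1]
grip_width: 0.0618
grip_force: 25.0
```

>>> carry_out(commands=[[1,[0,0,0.6],[0,0,0]],[1,[0,0,0],[0,0,0]],[1,[0,0,0],[0,0,0]]])

```text
time_s: 29.55
ee_pos: [0.4458, 0.293, 0.0396]
eef_rot: [-3.142, -0.001, 0.42]
force: [-1.0, -1.3, 6.2]
grip_width: 0.0622
grip_force: 25.0
```

Contact is made, so I'll release and rise.

>>> carry_out(commands=[[0.3,[0,0,0],[0,0,0]],[0,[0,0,0],[0,0,0]],[0,[0,0,0],[0,0,0]],[0,[0,0,0],[0,0,0]],[0,[0,0,0],[0,0,0]],[0,[0,0,-20],[0,0,0]],[0,[0,0,-45],[0,0,0]],[0,[0,0,-50],[0,0,0]],[0,[0,0,-45],[0,0,0]],[0,[0,0,0],[0,0,0]]])

```text
time_s: 30.8
ee_pos: [0.4467, 0.2935, 0.2026]
eef_rot: [-3.141, -0.006, 0.42]
force: [0.3, 0.2, -0.0]
grip_width: 0.0943
grip_force: 0.0
```

Run:
```python
from h import *
o=ctrl.get_obs();print(o["ee_pos"],o["grip_width"],delta((.465,-.288,.2)))
for c in("scene","top"):
  d=ctrl.camera(c);print(c,[[(np.round(r["at"],4),round(r["score"],2)) for r in ctrl.place_of(n,c)][:2] for n in("cup","vase","pot")])
```

```text
[0.44671714 0.29350351 0.20262762] 0.09425869713641462 [-220.3  538.5    1. ]
scene [[(array([0.4481, 0.2896, 0.0102]), 0.84)], [(array([ 0.4609, -0.2871,  0.009 ]), 0.61)], [(array([ 0.4093,  0.4306, -0.0016]), 0.9), (array([ 0.604 , -0.1251,  0.0112]), 0.88)]]
top [[(array([0.4438, 0.294 , 0.0081]), 0.68)], [(array([ 0.4628, -0.2884,  0.0053]), 0.56)], [(array([ 0.6087, -0.1252,  0.0152]), 0.85)]]
```

>>> carry_out(commands=[[0,[-18,45,0],[0,0,0]],[0,[-18,45,0],[0,0,0]],[0,[-18,45,0],[0,0,0]],[0,[-18,45,0],[0,0,0]],[0,[-18,45,0],[0,0,0]],[0,[-18,45,0],[0,0,0]],[0,[-18,45,0],[0,0,0]],[0,[-18,45,0],[0,0,0]],[0,[-18,45,0],[0,0,0]],[0,[-18,45,0],[0,0,0]]])

```text
time_s: 32.45
ee_pos: [0.4645, -0.193, 0.199]
eef_rot: [-3.141, 0.0, 0.42]
force: [0.3, 0.9, 0.7]
grip_width: 0.0938
grip_force: 0.0
```

>>> carry_out(commands=[[0,[-19,44,0],[0,0,0]],[0,[-20,43,0],[0,0,0]],[0,[0,0,0],[0,0,0]],[0,[0,0,0],[0,0,0]]])

```text
time_s: 32.95
ee_pos: [0.4644, -0.2862, 0.1988]
eef_rot: [-3.141, 0.0, 0.42]
force: [0.8, -0.4, -0.2]
grip_width: 0.0939
grip_force: 0.0
```

Run:
```python
from h import *
o=ctrl.get_obs();print(o["ee_pos"],delta((.4653,-.2868,.082)))
d=ctrl.camera("wrist");print([(r["at"],r["score"]) for r in ctrl.place_of("vase","wrist")])
cv2.imwrite("pics/w4.png",cv2.resize(d["img"][100:260,160:360],None,fx=3,fy=3))
```

```text
[ 0.464399   -0.28624876  0.19881689] [  0.6   1.  116.8]
[([0.4818, 0.0253, -0.0018], 0.24)]
```

View pics/w4.png

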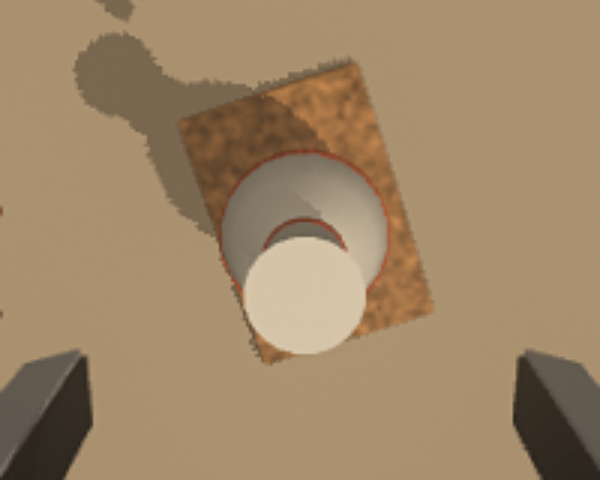

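The lip is at crop (305,295), midway between the fingers, and the vase stands upright on the mat. Now I'll descend and grip.

>>> carry_out(commands=[[0,[0.5,1,20],[0,0,0]],[0,[0,0,35],[0,0,0]],[0,[0,0,35],[0,0,0]],[0,[0,0,27],[0,0,0]],[0,[0,0,0],[0,0,0]],[1,[0,0,0],[0,0,0]],[1,[0,0,0],[0,0,0]],[1,[0,0,0],[0,0,0]],[1,[0,0,0],[0,0,0]],[1,[0,0,0],[0,0,0]]])

```text
time_s: 34.3
ee_pos: [0.4654, -0.2875, 0.0824]
eef_rot: [3.141, -0.0, 0.42]
force: [0.1, 0.2, -0.3]
grip_width: 0.0477
grip_force: 0.0
```

>>> carry_out(commands=[[1,[0,0,0],[0,0,0]],[1,[0,0,0],[0,0,0]],[1,[0,0,0],[0,0,0]],[1,[0,0,0],[0,0,0]]])

```text
time_s: 34.8
ee_pos: [0.4654, -0.2874, 0.0822]
eef_rot: [-3.141, 0.0, 0.42]
force: [-0.1, 0.5, 0.9]
grip_width: 0.0329
grip_force: 25.0
```

>>> carry_out(commands=[[1,[0,0,-4],[0,0,0]],[1,[0,0,-12],[0,0,0]],[1,[0,0,-17],[0,0,0]],[1,[0,0,-12],[0,0,0]],[1,[5,-10,0],[0,0,0]],[1,[10,-20,0],[0,0,0]],[1,[14,-26,0],[0,0,0]],[1,[14,-26,0],[0,0,0]],[1,[14,-26,0],[0,0,0]],[1,[14,-26,0],[0,0,0]]])

```text
time_s: 36.05
ee_pos: [0.4751, -0.1337, 0.1267]
eef_rot: [-3.141, 0.001, 0.421]
force: [0.9, 0.4, -2.0]
grip_width: 0.0325
grip_force: 25.0
```

>>> carry_out(commands=[[1,[14,-26,0],[0,0,0]],[1,[14,-26,0],[0,0,0]],[1,[14,-26,0],[0,0,0]],[1,[14,-26,0],[0,0,0]],[1,[11,-20,0],[0,0,0]],[1,[6,-14,0],[0,0,0]],[1,[0,0,0],[0,0,0]],[1,[0,0,0],[0,0,0]]])

```text
time_s: 37.05
ee_pos: [0.4858, 0.0193, 0.1271]
eef_rot: [-3.142, 0.0, 0.42]
force: [-0.7, -0.8, -1.9]
grip_width: 0.0331
grip_force: 25.0
```

Run:
```python
from h import *
o=ctrl.get_obs();print(o["ee_pos"],o["force"],delta((.486,.0205,.088)))
d=ctrl.camera("scene");print([[(np.round(r["at"],4),round(r["score"],2)) for r in ctrl.place_of(n,"scene")][:2] for n in("vase","triangle_setter")])
cv2.imwrite("pics/m2.png",cv2.resize(d["img"][90:220,200:360],None,fx=3.5,fy=3.5,interpolation=cv2.INTER_CUBIC))
```

```text
[0.48582104 0.01930652 0.12713499] [-0.70670811 -0.78000723 -1.89362082] [ 0.7 -1.  39.1]
[[(array([0.4848, 0.0172, 0.0558]), 0.63)], [(array([ 0.483 ,  0.0231, -0.0006]), 0.57)]]
```

View pics/m2.png

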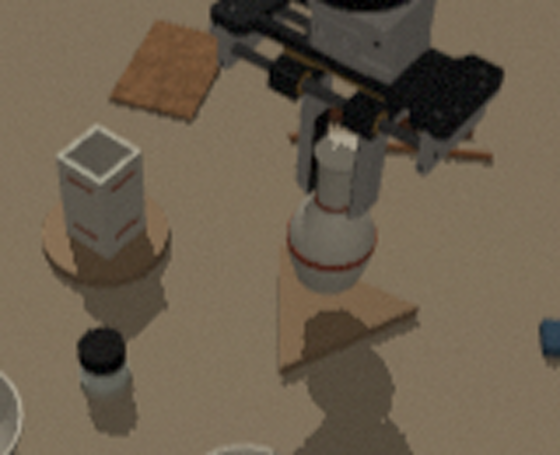

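The vase hangs upright at crop (332,240) over the triangle at (335,310), and the pot is upright on the round setter at (105,200).

>>> carry_out(commands=[[1,[0.5,-1.5,13],[0,0,0]],[1,[0,0,15],[0,0,0]],[1,[0,0,7],[0,0,0]],[1,[0,0,2],[0,0,0]],[1,[0,0,1],[0,0,0]],[1,[0,0,0],[0,0,0]],[1,[0,0,0],[0,0,0]]])

```text
time_s: 38.08
ee_pos: [0.486, 0.0212, 0.0895]
eef_rot: [3.141, -0.0, 0.42]
force: [-0.3, 0.9, -2.5]
grip_width: 0.0329
grip_force: 25.0
```

>>> carry_out(commands=[[1,[0,0,0.7],[0,0,0]],[1,[0,0,0],[0,0,0]],[1,[0,0,0],[0,0,0]]])

```text
time_s: 38.45
ee_pos: [0.4859, 0.0212, 0.0886]
eef_rot: [3.142, -0.0, 0.42]
force: [-0.1, -0.6, -0.5]
grip_width: 0.0328
grip_force: 25.0
```

>>> carry_out(commands=[[1,[0,0,0.6],[0,0,0]],[1,[0,0,0],[0,0,0]],[1,[0,0,0],[0,0,0]]])

```text
time_s: 38.83
ee_pos: [0.486, 0.0212, 0.0882]
eef_rot: [3.141, -0.0, 0.42]
force: [-0.5, 1.2, 2.2]
grip_width: 0.0329
grip_force: 25.0
```

>>> carry_out(commands=[[1,[0,0,0.3],[0,0,0]],[1,[0,0,0],[0,0,0]],[0.6,[0,0,0],[0,0,0]],[0,[0,0,0],[0,0,0]],[0,[0,0,0],[0,0,0]],[0,[0,0,0],[0,0,0]],[0,[0,0,0],[0,0,0]],[0,[0,0,-15],[0,0,0]],[0,[0,0,-35],[0,0,0]],[0,[0,0,-35],[0,0,0]]])

```text
time_s: 40.08
ee_pos: [0.4858, 0.0212, 0.1747]
eef_rot: [3.141, -0.0, 0.42]
force: [-0.3, -0.1, -0.2]
grip_width: 0.0938
grip_force: 0.0
```

>>> carry_out(commands=[[0,[0,0,-35],[0,0,0]],[0,[-40,0,0],[0,0,0]],[0,[-40,0,0],[0,0,0]],[0,[-40,0,0],[0,0,0]],[0,[0,0,0],[0,0,0]],[0,[0,0,0],[0,0,0]]])

```text
time_s: 40.83
ee_pos: [0.3769, -0.0277, 0.2085]
eef_rot: [3.141, -0.001, 0.419]
force: [-0.1, 0.6, -0.6]
grip_width: 0.094
grip_force: 0.0
```

Run:
```python
from h import *
for c in("scene","top"):
  d=ctrl.camera(c);cv2.imwrite(f"pics/{c}9.png",d["img"])
  for n in("vase","cup","pot","colour_dish","pigment_jar","bowl"): print(c,n,[(np.round(r["at"],3).tolist(),round(r["score"],2)) for r in ctrl.place_of(n,c)][:2])
```

```text
scene vase [([0.48, 0.018, 0.016], 0.88), ([0.488, 0.022, -0.002], 0.3)]
scene cup [([0.448, 0.296, 0.012], 0.6), ([0.788, 0.021, 0.0], 0.6)]
scene pot [([0.407, 0.432, -0.002], 0.75), ([0.604, -0.128, 0.014], 0.58)]
scene colour_dish [([0.626, 0.152, 0.002], 0.56)]
scene pigment_jar [([0.668, -0.0, 0.002], 0.74)]
scene bowl [([0.788, 0.02, -0.002], 0.6)]
top vase [([0.481, 0.024, 0.013], 0.67)]
top cup [([0.445, 0.296, 0.015], 0.95)]
top pot [([0.406, 0.434, 0.001], 0.9), ([0.607, -0.126, 0.015], 0.57)]
top colour_dish [([0.626, 0.157, 0.002], 0.91)]
top pigment_jar [([0.666, 0.0, 0.002], 0.61)]
top bowl [([0.792, 0.018, -0.003], 0.97)]
```

View pics/scene9.png

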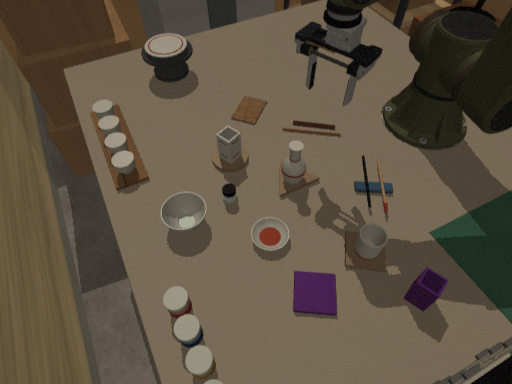

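The picture shows the vase on the triangle (293,168), the cup on the square (370,243) and the pot on the round setter (230,148). All three are upright, the mat at (250,110) is empty and the bystanders have not moved.

```bash
python3 -c "
from station import ctrl
print(ctrl.hand_in())"
```

```text
the job is handed in; nothing more can be done
None
```

The job is done and handed in at about 41 s: the vase stands on the triangular setter, the cup on the square one and the brush pot on the round one, all upright, with the dish, jar and bowl where they were.

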